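# Seat a printed disc in the inspection fixture and swing the keeper over it

### The job

Using only your fingertips to push, nudge the white printed disc across the top of the grey inspection fixture until it drops flat into the round nest, without picking it up. Then push the orange keeper arm by its post all the way round to its stop, so that it lies over the seated disc. Leave the yellow disc and everything else on the bench where they are.

Things in the scene. Friction and masses are not known exactly. Their poses are not given: they have to be found in the camera images.
- fixture: Grey rectangular plate fixed to the bench, 190 mm (its x) by 310 mm (its y), flat top (the deck) 24 mm above the bench. Origin at bench height directly below the centre of the nest; the deck runs from -85 to +105 mm in its x and +-155 mm in its y. One disc starts at each end of the deck, 100 to 120 mm from the nest along +y or -y; which is which varies.
- nest (a point): Centre of the floor of the nest: a round black-bottomed recess in the deck, 54 mm across, 7 mm deep, so this point is 7 mm below the deck (17 mm above the bench). Axes as the fixture's.
- white_disc: The loose white printed disc with dark round pockets on its top: 50 mm diameter, 8 mm thick, about 20 g. Origin at the centre of its underside. Seated, it lies flat on the nest floor with its top 1 mm above the deck; it then has 2 mm of play all round.
- yellow_disc: The same disc in yellow, at the other end of the deck; not to be moved. Origin at the centre of its underside.
- keeper (a joint): Angle of the orange keeper arm (rad) about the vertical pivot. 0 = shut against its stop: the arm points from the pivot along the fixture's -x, over the centre of the nest. Growing angle swings it open towards the fixture's +y (clockwise from above); starts open at 1.5 to 2.1, limit 2.3. It turns with light friction (about 0.6 N at the post) and stays where it is left.
- pivot (a point): Pivot axis of the keeper at deck height (24 mm above the bench): 75 mm from the nest centre along the fixture's +x. The arm is a flat bar 18 mm wide and 5 mm thick, from 12 mm behind the pivot to 88 mm in front of it; its underside clears the deck by 3 mm, its top is 32 mm above the bench. It passes over a seated disc but not over one that stands on the deck.
- post (a point): Foot of the keeper's upright round orange post, on the arm's top 32 mm above the bench and 70 mm from the pivot axis; moves with the arm. The post is 14 mm in diameter and 30 mm tall (top 62 mm above the bench).
- spool: Filament spool lying flat, black flanges, red filament, 200 mm diameter, 65 mm high; origin at the centre of its underside. Bystander.
- glue: Standing white glue bottle, 30 mm diameter, 95 mm high, orange cap; origin at the centre of its underside. Bystander.
- scraper: Scraper lying on the bench, 240 mm long, its handle towards its -x. Bystander.
- mug: Blue mug, 82 mm across, 95 mm high; origin at the centre of its underside. Bystander.
- calipers: Steel calipers with a black slider, lying on the bench, 230 mm long along their x, 12 mm high. Bystander.
There are look-alikes about, which are no part of the job. Of the things shaped like the white_disc, the white one is meant.

How it is judged:
By the outcome, as a careful person would: the job done as asked, in the order asked, and still so for the second after the job is handed in, with the robot touching nothing.
It also fails if it takes over 67 s, if anything falls off the work surface, if the arm or the gripper's body presses on something with over 40 N, if the wrist force passes 120 N, or if a joint passes its speed limit or range.

### The arm

A 6-joint arm with a two-finger parallel gripper is mounted at the origin on the work surface. World frame = base frame: x ahead of the robot, y to its left, z up, the work surface at z = 0. Lengths are in m, angles in degrees, forces in N, time in s.
With the tool pointing down it reaches from about 0.275 to 0.725 m from the base axis. Payload 5.6 kg.
Tool frame: the origin (TCP) lies on the front face of the gripper's body, between the roots of the fingers; the fingertips stand 73 mm ahead of it and the grasp point (between the pads) lies env.grasp_offset ahead of it (env.grasp_offset is the distance from the TCP to the grasp point, in m); z points along the fingers, y is the line along which they close (so a half turn about z gives the same grasp; the last joint's range is limited). The gripper opens to 85 mm and grips with 20 to 120 N. Pads are 22 mm wide; open, the fingers measure 114 mm over their backs; the gripper's body (76 mm by 85 mm) begins 54 mm behind the grasp point. The pads swing forward as they close: fully open they stand 13 mm farther back than shut.
Start: joints at [85.004, 14.616, 6.199, 0, -81.583, -16.306], TCP at [0.2, 0.512, 0.304] pointing down, gripper open.
Joint ranges: [-168.99, 168.99], [-69.2, 112.95], [-62.41, 85.93], [-164.36, 98.24], [-168.68, -3.75], [-174.98, 174.98]. Speed limits (degrees/s): [147.25, 147.25, 180, 180, 180, 180].

### API

Orientations are given as [roll, pitch, yaw] about the fixed x, y, z axes, in that order (R = Rz(yaw) Ry(pitch) Rx(roll)).
In Python, from station import env gives the robot as it stands.
- The arm moves only by the shell command python3 -m creep 'ROWS' [FORCE]. ROWS is JSON, one flat list of numbers, 7 for each row, row after row: the turn, a rotation vector about the world's x, y, z normalised to -1 to 1, where 1 is pi rad, then the shift along the world's x, y, z normalised to -1 to 1, where 1 is 25 cm, then the opening, from 0 (shut) to 1 (fully open). In form: [rx, ry, rz, x, y, z, gripper, rx, ry, rz, x, y, z, gripper, ...]. A call has 1 to 10 rows; each row shifts and turns the commanded pose from where the row before left it; what a row does not reach is not made up. A row lasts 1/12 s, in which the tool goes at most 41.7 mm and 7.16 degrees, less where a joint would pass 70% of its speed; a pose out of reach is approached as far as the arm can. A call with a number of a shift or a turn outside -1 to 1 is refused whole. A call with a gripper value outside its range is refused whole. The fingers move at their own pace and stop on an object; FORCE is the grip in N (left out, the last holds). Time passes only in rows, so rows that do not move let the fingers close. It gives the time, the measured TCP pose, the force, the opening and the grip force at its end, in the units of the state.
- env.sense(): the state, without advancing time (a new reading comes with each control period).
- env.camera(name): name is "scene" or "side" or "wrist"; returns a dict with "pixels" (480x640x3 uint8, red, green, blue), "range_z" (480x640 float32, m along the optical axis (not along the pixel's ray), 0 where there is no reading), "vertical_fov" (degrees; the focal length in pixels is half the picture's height over the tangent of half this angle, whatever the lens; pixels are square), "cx", "cy" (the principal point, pixels), "k1" (the pictures are not rectified: a ray, as slopes to the right and down, at radius r is drawn at 1 + k1 r^2 times it, then the intrinsics apply), "rvec" (rotation vector, rad) and "tvec" (3), from world to camera coordinates, as OpenCV has them; the wrist camera has in their place "mount" (4x4, takes a point from camera to tool coordinates, whose origin is the TCP and whose axes are the flange's). Camera axes: x right, y down, z forward; pixel columns grow to the right and rows downward; lengths in m; the calibration is good to about 2 mm. A picture is of the moment at which its call begins: read the wrist's pose just before it.
- env.finish_job(): hands the job in; it is judged then, once.
The state is a dict: "clock": time; "qpos": joint angles; "joint_velocities": joint speeds; "joint_torque": joint torques, N m; "eef_pos": TCP position; "tcp_rot": TCP orientation; "force": force on the tool from outside, world axes, zero at the start; "moment": the same for the moment, N m; "gripper_width": finger opening in m; "grip_force": force on a finger pad.
Only numpy, scipy, OpenCV 4.12 (cv2) and the standard library are available. Lean on these libraries where they do the work, as an engineer would, in place of code of your own. Each camera call takes 0.05 s, during which the arm holds its last target. There are 200 camera calls.

## Working session

There is one attempt and no reset: what is moved stays moved. The work goes in short steps, Python scripts to look and compute and a shell command to move; the robot and the scene stay as the last step left them, time stands still between calls to the robot, and variables do not carry over. Pictures are saved under pics/ and viewed, at most 10 in all, crops included, and the job is handed in when it is done.

```bash
ls; mkdir -p pics; cat > h.py <<'E'
import numpy as np, cv2
from scipy.spatial.transform import Rotation as R
from station import env
def K(c):
    f=240/np.tan(np.radians(c["vertical_fov"])/2); return np.array([[f,0,c["cx"]],[0,f,c["cy"]],[0,0,1.]])
def pose(c,s=None):
    # returns Rcw (cam->world), origin
    if "mount" in c:
        M=np.array(c["mount"]); Rt=R.from_euler('xyz',s["tcp_rot"],degrees=True).as_matrix()
        return Rt@M[:3,:3], Rt@M[:3,3]+np.array(s["eef_pos"])
    Rw=cv2.Rodrigues(np.array(c["rvec"],float))[0]; return Rw.T, -Rw.T@np.array(c["tvec"],float).ravel()
def ray(c,px,s=None):
    u=cv2.undistortPoints(np.array(px,float).reshape(-1,1,2),K(c),np.array([c["k1"],0,0,0.]))[:,0]
    Rc,o=pose(c,s); return o,np.c_[u,np.ones(len(u))]@Rc.T
def plane(c,px,z,s=None):
    o,d=ray(c,px,s); return o+d*((z-o[2])/d[:,2])[:,None]
def rng(c,px,s=None):
    o,d=ray(c,px,s); p=np.array(px,int).reshape(-1,2); return o+d*c["range_z"][p[:,1],p[:,0]][:,None]
E
python3 - <<'E'
from h import *
s=env.sense(); print(s, env.grasp_offset)
a=[]
for n in("scene","side","wrist"):
    c=env.camera(n); cv2.imwrite(f"pics/{n}0.png",c["pixels"][:,:,::-1]); np.save(f"{n}0.npy",np.array([c],object))
    Rc,o=pose(c,s); print(n,o,Rc[:,2],c["vertical_fov"],c["k1"])
E
```

```text
pics
{'clock': 0.0, 'qpos': array([ 8.50034211e+01,  1.46542967e+01,  6.12986948e+00, -2.75873713e-02,
       -8.15838780e+01, -1.63079968e+01]), 'joint_velocities': array([-0.0630081 , -0.03848061,  0.07484896,  0.10447629,  0.02163365,
       -0.02820838]), 'joint_torque': array([ 5.78060517e-04, -3.86620688e+01,  2.37943500e+01,  5.36487892e+00,
       -6.02024040e-03,  9.44244363e-06]), 'eef_pos': array([0.19962299, 0.51210361, 0.30297758]), 'tcp_rot': array([ 1.79888390e+02, -4.22752532e-03, -2.13086351e+01]), 'force': array([ 0.01249036, -0.4837708 , -0.49378722]), 'moment': array([ 0.00366114, -0.01401397,  0.01392109]), 'grip_force': 0.0, 'gripper_width': 0.08540956027310868} 0.0539
scene [1.19227253 0.26966118 0.84780439] [-0.64137146 -0.20694342 -0.73879434] 54.363543384352084 -0.01859967767867798
side [ 0.04057237 -0.56133354  1.05449335] [ 0.39474462  0.47428049 -0.78691467] 53.67174768450952 0.016839237892691643
wrist [0.26092474 0.49007949 0.37257014] [-0.24071015  0.09098158 -0.96632343] 70.82716456046263 -0.005196978098105743
```

View pics/scene0.png

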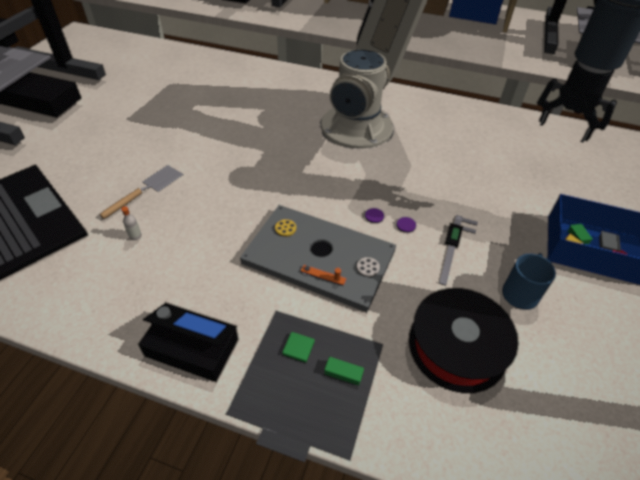

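View pics/side0.png

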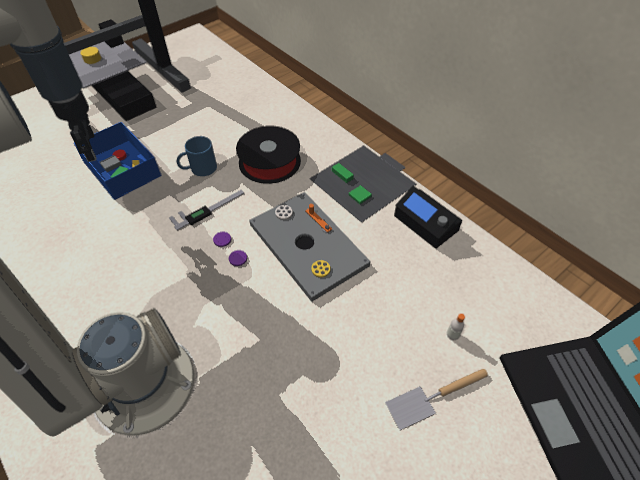

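The scene view shows the fixture with its nest at (321,248), white disc (368,266), yellow disc (285,228) and keeper post near (338,270). In the side view they are at (305,242), (284,212), (321,268) and (310,210).

```bash
cat > m.py <<'E'
from h import *
seeds={"scene":dict(nest=(321,248),white=(368,266),yellow=(285,228),keeper=(323,275)),"side":dict(nest=(305,242),white=(284,212),yellow=(321,268),keeper=(318,218))}
C={}
for n in("scene","side"):
    c=np.load(f"{n}0.npy",allow_pickle=True)[0]; C[n]=c
    hsv=cv2.cvtColor(c["pixels"],cv2.COLOR_RGB2HSV); H,S,V=cv2.split(hsv)
    print(n,{k:hsv[p[1],p[0]].tolist() for k,p in seeds[n].items()})
    m=dict(nest=(V<45),white=((S<60)&(V>125)),yellow=((H>18)&(H<32)&(S>110)&(V>90)),keeper=((H<16)&(S>140)&(V>80)))
    for k,(x,y) in seeds[n].items():
        b=np.zeros_like(V); r=26 if k=="keeper" else 15; b[y-r:y+r,x-r:x+r]=255; b=b*m[k]
        if k in("white","yellow"): b=cv2.morphologyEx(b,cv2.MORPH_CLOSE,np.ones((5,5)))
        cs,_=cv2.findContours(b,0,1); 
        if not cs: print(k,"none"); continue
        q=max(cs,key=cv2.contourArea)
        mm=cv2.moments(q); u=(mm["m10"]/mm["m00"],mm["m01"]/mm["m00"])
        z=dict(nest=.022,white=.032,yellow=.032,keeper=.032)[k]
        print(k,np.round(u,1),cv2.contourArea(q),np.round(plane(c,[u],z)[0],4),"range",np.round(rng(c,[u])[0],4))
        if k!="keeper":
            P=plane(c,q.reshape(-1,2),z); print("   extent",np.ptp(P,0).round(3))
E
python3 m.py
```

```text
scene {'nest': [130, 40, 19], 'white': [11, 18, 112], 'yellow': [22, 161, 155], 'keeper': [11, 198, 126]}
nest [321.1 248.1] 228.5 [0.5233 0.0626 0.022 ] range [0.5178 0.0609 0.0152]
   extent [0.047 0.046 0.   ]
white [368.2 265.6] 289.5 [0.5436 0.1798 0.032 ] range [0.5442 0.1799 0.0327]
   extent [0.049 0.05  0.   ]
yellow [285.2 227.3] 256.5 [ 0.4994 -0.0359  0.032 ] range [ 0.5    -0.0357  0.0327]
   extent [0.052 0.051 0.   ]
keeper [326.2 274.8] 280.0 [0.5997 0.1001 0.032 ] range [0.5996 0.1    0.0319]
side {'nest': [120, 17, 30], 'white': [10, 18, 174], 'yellow': [19, 26, 78], 'keeper': [11, 191, 127]}
nest [304.2 242. ] 177.0 [0.5209 0.0604 0.022 ] range [0.5222 0.0621 0.0192]
   extent [0.047 0.05  0.   ]
white [280.  206.7] 342.5 [0.5449 0.1982 0.032 ] range [0.5464 0.2005 0.0289]
   extent [0.079 0.095 0.   ]
yellow [320.4 268. ] 230.0 [ 0.4942 -0.0385  0.032 ] range [ 0.4937 -0.0391  0.0332]
   extent [0.05 0.05 0.  ]
keeper [317.  217.9] 140.5 [0.5981 0.0968 0.032 ] range [0.6016 0.101  0.0255]
```

```bash
python3 - <<'E'
import cv2
a=cv2.imread("pics/scene0.png")[200:310,235:405]; b=cv2.imread("pics/side0.png")[190:300,240:375]
a=cv2.resize(a,None,fx=2.6,fy=2.6,interpolation=2); b=cv2.resize(b,None,fx=2.6,fy=2.6,interpolation=2)
cv2.imwrite("pics/crop0.png",cv2.hconcat([a,b]))
E
```

```text
(no output)
```

View pics/crop0.png

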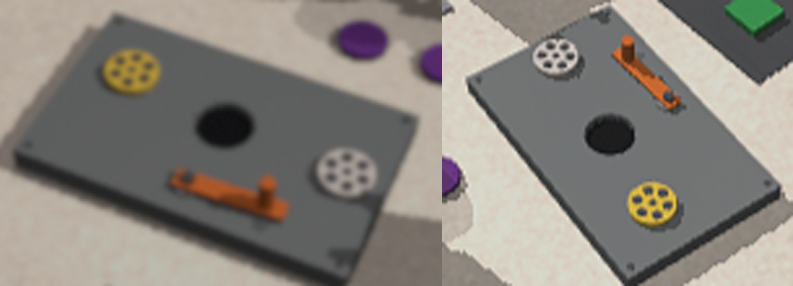

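The crop confirms that white is at the +y end, the keeper is roughly square to the fixture and its post is clear of the push line. The points agree across both views (nest ≈ (0.522, 0.062), white ≈ (0.544, 0.180), sizes right). I'll approach above the deck between the disc and the nest.

```bash
python3 -m creep '[0,0,-0.0336,0.1025,-0.119,-0.032,0.35, 0,0,-0.0336,0.1025,-0.119,-0.032,0.35, 0,0,-0.0336,0.1025,-0.119,-0.032,0.35, 0,0,-0.0336,0.1025,-0.119,-0.032,0.35, 0,0,-0.0336,0.1025,-0.119,-0.032,0.35, 0,0,-0.0336,0.1025,-0.119,-0.032,0.35, 0,0,-0.0336,0.1025,-0.119,-0.032,0.35]' 20
python3 -m creep '[0,0,-0.0336,0.1025,-0.119,-0.032,0.35, 0,0,-0.0336,0.1025,-0.119,-0.032,0.35, 0,0,-0.0336,0.1025,-0.119,-0.032,0.35, 0,0,-0.0336,0.1025,-0.119,-0.032,0.35, 0,0,-0.0336,0.1025,-0.119,-0.032,0.35, 0,0,-0.0336,0.1025,-0.119,-0.032,0.35, 0,0,0,0,0,0,0.35, 0,0,0,0,0,0,0.35]'
python3 - <<'E'
from h import *
s=env.sense(); c=env.camera("wrist"); print(s["eef_pos"],s["tcp_rot"],s["gripper_width"],s["force"])
cv2.imwrite("pics/w1.png",c["pixels"][:,:,::-1]); np.save("w1.npy",np.array([c,s],object))
E
```

```text
clock: 0.73
eef_pos: [0.3798, 0.3025, 0.2475]
tcp_rot: [180.0, 0.0, -63.9]
force: [1.4, 0.9, 0.2]
gripper_width: 0.0301
grip_force: 0.0
clock: 1.4
eef_pos: [0.5334, 0.1237, 0.1985]
tcp_rot: [179.9, -0.1, -100.1]
force: [-0.2, 0.3, 0.5]
gripper_width: 0.0298
grip_force: 0.0
[0.53337675 0.12373052 0.19854562] [ 1.79879874e+02 -8.47666058e-02 -1.00146390e+02] 0.029816191972651684 [-0.21873609  0.27376359  0.47974679]
```

View pics/w1.png

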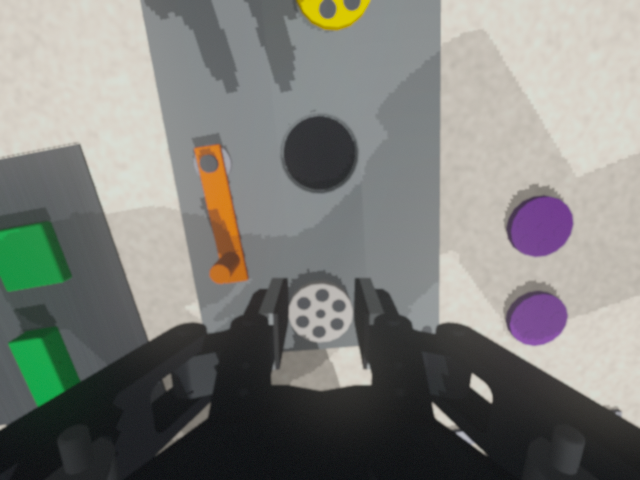

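The wrist picture shows the nest at (320,153), the white disc at (321,313) between the fingertips' images, the pivot at (208,160) and the post at about (227,268).

```bash
cat > w.py <<'E'
from h import *
def blob(m,seed,r):
    b=np.zeros(m.shape,np.uint8); x,y=seed; b[max(0,y-r):y+r,max(0,x-r):x+r]=255; b=b*m.astype(np.uint8)
    b=cv2.morphologyEx(b,cv2.MORPH_CLOSE,cv2.getStructuringElement(2,(13,13)))
    return max(cv2.findContours(b,0,1)[0],key=cv2.contourArea).reshape(-1,2)
def circ(P):
    A=np.c_[2*P[:,:2],np.ones(len(P))]; q=np.linalg.lstsq(A,(P[:,:2]**2).sum(1),rcond=None)[0]
    return q[:2],np.sqrt(q[2]+q[0]**2+q[1]**2)
E
python3 - <<'E'
from w import *
c,s=np.load("w1.npy",allow_pickle=True); H,S,V=cv2.split(cv2.cvtColor(c["pixels"],cv2.COLOR_RGB2HSV))
print(V[150,320],V[153,290],V[120,285],V[313,310],S[313,310],V[340,340])
for n,m,sd,r,z in(("nest",V<75,(320,153),50,.017),("white",(V>140)&(S<60),(321,313),33,.032)):
    q=blob(m,sd,r); print(n,circ(plane(c,q,z,s)),cv2.minEnclosingCircle(q))
    if n=="nest": print("rim z=.024",circ(plane(c,q,.024,s)))
ctr=[(320,153),(321,303),(208,160),(227,268)]
print(rng(c,ctr,s))
q=blob((H<16)&(S>150),(220,215),75); u=cv2.fitLine(q.astype(np.float32),2,0,.01,.01).ravel(); print("keeper px",u)
print("pivot",plane(c,[(208,160)],.032,s),"arm far end",plane(c,[(233,281)],.032,s),"post top",plane(c,[(222,272)],.062,s),"right edge",plane(c,[(440,20),(440,240)],.024,s))
E
```

```text
53 56 146 188 8 134
nest (array([0.52361705, 0.0641265 ]), np.float64(0.025405326494980316)) ((319.0, 153.5), 36.88166809082031)
rim z=.024 (array([0.52358726, 0.06404372]), np.float64(0.02469746050390475))
white (array([0.54377684, 0.18106938]), np.float64(0.024538335661398424)) ((320.5, 313.5), 32.38064956665039)
[[0.52322046 0.06332017 0.01636918]
 [0.54203704 0.17257515 0.03159678]
 [0.5982153  0.05434953 0.0349556 ]
 [0.59573847 0.12386997 0.05999599]]
keeper px [1.8481357e-01 9.8277360e-01 2.1975967e+02 2.0901933e+02]
pivot [[0.59917401 0.0542633  0.032     ]] arm far end [[0.60369323 0.14310453 0.032     ]] post top [[0.5989056  0.12536411 0.062     ]] right edge [[ 0.4329314  -0.00459643  0.024     ]
 [ 0.44578831  0.1412947   0.024     ]]
```

Nest and disc are consistent (dist 0.119, radii 25 and 24.5 mm, heights right), and the fixture yaw comes out at about -5°. Next I'll touch the free deck lightly to find the fingertip height.

```bash
python3 -m creep '[0,0,0,0,0,-0.076,0.35, 0,0,0,0,0,-0.076,0.35, 0,0,0,0,0,-0.076,0.35, 0,0,0,0,0,-0.076,0.35, 0,0,0,0,0,-0.06,0.35, 0,0,0,0,0,0,0.35, 0,0,0,0,0,0,0.35]'
python3 -m creep '[0,0,0,0,0,-0.006,0.35, 0,0,0,0,0,-0.006,0.35, 0,0,0,0,0,0,0.35]'
python3 -m creep '[0,0,0,0,0,-0.006,0.35, 0,0,0,0,0,-0.006,0.35, 0,0,0,0,0,0,0.35]'
python3 -m creep '[0,0,0,0,0,-0.004,0.35, 0,0,0,0,0,0,0.35]'
```

```text
clock: 2.03
eef_pos: [0.5323, 0.1266, 0.109]
tcp_rot: [180.0, -0.0, -99.8]
force: [0.3, -0.1, 0.0]
gripper_width: 0.0303
grip_force: 0.0
clock: 2.28
eef_pos: [0.5332, 0.1261, 0.1067]
tcp_rot: [-179.9, 0.1, -99.9]
force: [-1.5, 0.1, -0.7]
gripper_width: 0.03
grip_force: 0.0
clock: 2.53
eef_pos: [0.5328, 0.1256, 0.1028]
tcp_rot: [180.0, -0.0, -99.9]
force: [0.2, -0.4, -0.6]
gripper_width: 0.0301
grip_force: 0.0
clock: 2.7
eef_pos: [0.5328, 0.1256, 0.1017]
tcp_rot: [180.0, -0.0, -99.9]
force: [-0.1, -0.3, -0.0]
gripper_width: 0.0298
grip_force: 0.0
```

```bash
for i in 1; do :; done
python3 -m creep '[0,0,0,0,0,-0.006,0.35, 0,0,0,0,0,0,0.35]'
python3 -m creep '[0,0,0,0,0,-0.006,0.35, 0,0,0,0,0,0,0.35]'
python3 -m creep '[0,0,0,0,0,-0.006,0.35, 0,0,0,0,0,0,0.35]' | tail -5
```

```text
clock: 2.87
eef_pos: [0.5328, 0.1256, 0.1001]
tcp_rot: [180.0, -0.0, -99.9]
force: [-0.3, 0.6, 1.2]
gripper_width: 0.0299
grip_force: 0.0
clock: 3.03
eef_pos: [0.5328, 0.1256, 0.0986]
tcp_rot: [180.0, -0.0, -99.9]
force: [-0.6, -0.1, -0.1]
gripper_width: 0.03
grip_force: 0.0
eef_pos: [0.5328, 0.1256, 0.0971]
tcp_rot: [180.0, -0.0, -99.9]
force: [-0.1, 0.3, -0.2]
gripper_width: 0.0299
grip_force: 0.0
```

```bash
python3 -m creep '[0,0,0,0,0,-0.006,0.35, 0,0,0,0,0,0,0.35]'|sed -n '2p;4p'
python3 -m creep '[0,0,0,0,0,-0.006,0.35, 0,0,0,0,0,0,0.35]'|sed -n '2p;4p'
python3 -m creep '[0,0,0,0,0,-0.004,0.35, 0,0,0,0,0,0,0.35]'|sed -n '2p;4p'
```

```text
eef_pos: [0.5331, 0.1257, 0.0962]
force: [-1.5, 0.8, 3.8]
eef_pos: [0.5331, 0.1257, 0.0962]
force: [-5.5, -0.7, 14.3]
eef_pos: [0.5331, 0.1257, 0.0962]
force: [-8.7, -0.6, 20.8]
```

Contact at TCP z 0.0962, so the tips touch the deck there. I'll lift, hop over the disc, lower behind it to 3 mm above deck height, and re-measure.

```bash
python3 -m creep '[0,0,0,0,0,0.066,0.35, 0,0,0,0,0,0.066,0.35, 0,0,0,0.019,0.1007,0,0.35, 0,0,0,0.019,0.1007,0,0.35, 0,0,0,0.019,0.1007,0,0.35, 0,0,0,0.019,0.1007,0,0.35, 0,0,0,0,0,0,0.35, 0,0,0,0,0,0,0.35, 0,0,0,0,0,0,0.35]'
python3 - <<'E'
from w import *
s=env.sense(); c=env.camera("wrist"); s2=env.sense(); print(s["eef_pos"],s2["eef_pos"],s["tcp_rot"])
cv2.imwrite("pics/w2.png",c["pixels"][:,:,::-1]); np.save("w2.npy",np.array([c,s],object))
Rc,o=pose(c,s); k=K(c)
px=lambda p:cv2.projectPoints((np.array([p])-o)@Rc,np.zeros(3),np.zeros(3),k,np.array([c["k1"],0,0,0]))[0].ravel()
H,S,V=cv2.split(cv2.cvtColor(c["pixels"],cv2.COLOR_RGB2HSV))
for n,m,sd,r,z in(("nest",V<75,(.5236,.0641,.024),45,.024),("white",(V>140)&(S<60),(.5438,.181,.032),45,.032)):
    a=px(sd).astype(int); print(n,a); q=blob(m,tuple(a),r); print(circ(plane(c,q,z,s)),cv2.minEnclosingCircle(q))
E
```

```text
clock: 4.45
eef_pos: [0.5516, 0.2261, 0.126]
tcp_rot: [180.0, -0.0, -99.9]
force: [-0.2, 0.2, 0.4]
gripper_width: 0.0301
grip_force: 0.0
[0.55163826 0.22609909 0.12601305] [0.55164568 0.22573207 0.12613902] [ 1.79965227e+02 -2.97396525e-02 -9.99157525e+01]
nest [ 320 -100]
(array([0.56760786, 0.3109972 ]), np.float64(0.023087471885828104)) ((319.5, 404.5), 48.58507537841797)
white [321 187]
(array([0.54566522, 0.18061374]), np.float64(0.021287654656223592)) ((317.0, 189.5), 56.24287796020508)
```

View pics/w2.png

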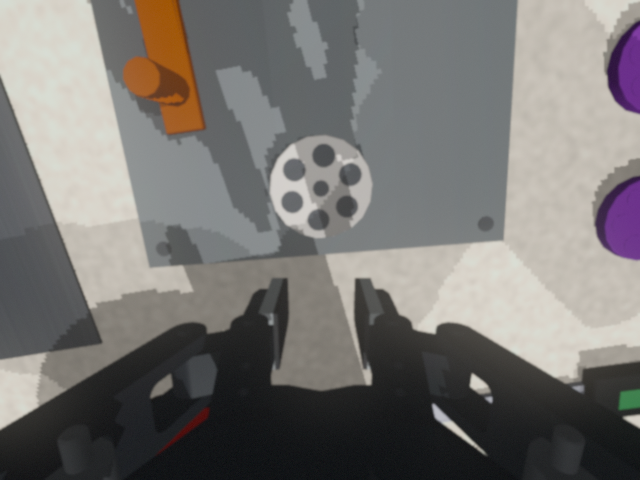

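The disc is centred between the fingertips (disc at (321,187), finger gap mid at (322,280)). I'll lower and push slowly to about 20 mm short.

```bash
python3 -m creep '[0,0,0,0,0,-0.053,0.35, 0,0,0,0,0,-0.053,0.35, 0,0,0,0,0,0,0.35, 0,0,0,-0.0048,-0.0277,0,0.35, 0,0,0,-0.0048,-0.0277,0,0.35, 0,0,0,-0.0048,-0.0277,0,0.35, 0,0,0,-0.0048,-0.0277,0,0.35, 0,0,0,-0.0048,-0.0277,0,0.35, 0,0,0,-0.0048,-0.0277,0,0.35, 0,0,0,-0.0048,-0.0277,0,0.35]'
python3 -m creep '[0,0,0,-0.0048,-0.0277,0,0.35, 0,0,0,-0.0048,-0.0277,0,0.35, 0,0,0,-0.0048,-0.0277,0,0.35, 0,0,0,-0.0048,-0.0277,0,0.35, 0,0,0,-0.0048,-0.0277,0,0.35, 0,0,0,-0.0048,-0.0277,0,0.35, 0,0,0,-0.0048,-0.0277,0,0.35, 0,0,0,0,0,0,0.35, 0,0,0,0,0,0,0.35]'
python3 - <<'E'
from w import *
s=env.sense(); c=env.camera("wrist"); print(s["eef_pos"],s["tcp_rot"])
cv2.imwrite("pics/w3.png",c["pixels"][:,:,::-1]); np.save("w3.npy",np.array([c,s],object))
E
```

```text
clock: 5.33
eef_pos: [0.5435, 0.1771, 0.1002]
tcp_rot: [-180.0, 0.0, -99.9]
force: [-0.2, 0.2, 0.0]
gripper_width: 0.0297
grip_force: 0.1
clock: 6.08
eef_pos: [0.5351, 0.129, 0.0999]
tcp_rot: [-180.0, -0.0, -100.0]
force: [0.2, -0.6, -0.5]
gripper_width: 0.0296
grip_force: 0.0
[0.53509649 0.12903016 0.0999109 ] [-1.79998242e+02 -9.33372689e-04 -9.99621884e+01]
```

View pics/w3.png

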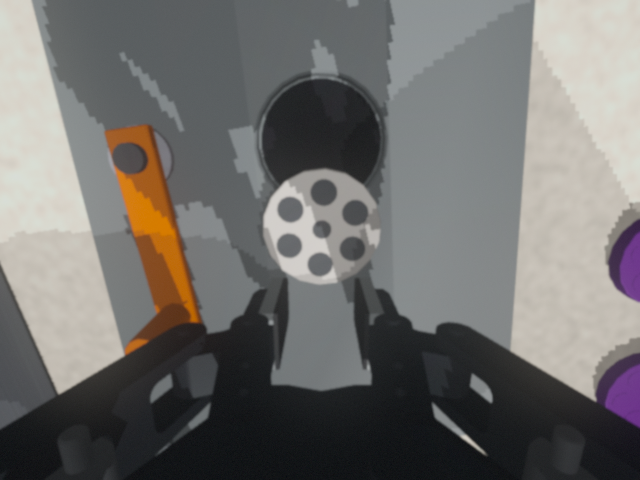

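The disc at (321,226) lines up with the nest, whose centre is about (321,138). I'll push the last 34 mm slowly.

```bash
python3 -m creep '[0,0,0,-0.0028,-0.0154,0,0.35, 0,0,0,-0.0028,-0.0154,0,0.35, 0,0,0,-0.0028,-0.0154,0,0.35, 0,0,0,-0.0028,-0.0154,0,0.35, 0,0,0,-0.0028,-0.0154,0,0.35, 0,0,0,-0.0028,-0.0154,0,0.35, 0,0,0,-0.0028,-0.0154,0,0.35, 0,0,0,-0.0028,-0.0154,0,0.35, 0,0,0,-0.0028,-0.0154,0,0.35, 0,0,0,0,0,0,0.35]'
python3 - <<'E'
from w import *
s=env.sense(); c=env.camera("wrist"); print(s["eef_pos"],s["force"])
cv2.imwrite("pics/w4.png",c["pixels"][:,:,::-1]); np.save("w4.npy",np.array([c,s],object))
g=np.array([(321+dx,140+dy) for dx in(-30,30,-12,12) for dy in(-30,0,30)]); P=rng(c,g,s); print(P.round(4))
E
```

```text
clock: 6.97
eef_pos: [0.5286, 0.0941, 0.0998]
tcp_rot: [180.0, -0.0, -100.0]
force: [-0.3, -0.0, -0.1]
gripper_width: 0.03
grip_force: 0.0
[0.52855636 0.09405294 0.09984949] [-0.28349244 -0.03380918 -0.08351834]
[[0.5272 0.014  0.0233]
 [0.5295 0.0255 0.0231]
 [0.5319 0.0376 0.0226]
 [0.503  0.0181 0.0219]
 [0.5049 0.0298 0.0234]
 [0.5067 0.0419 0.0237]
 [0.5199 0.0152 0.0228]
 [0.522  0.0269 0.0244]
 [0.5245 0.0391 0.0178]
 [0.5103 0.017  0.0236]
 [0.5122 0.0285 0.0232]
 [0.5141 0.041  0.017 ]]
```

View pics/w4.png

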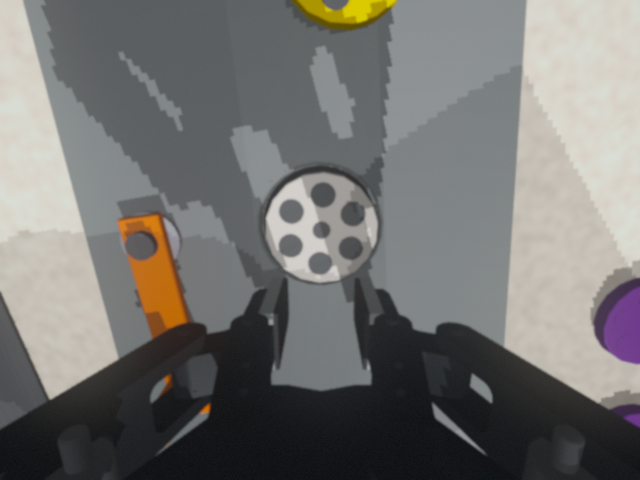

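The disc at (321,226) appears flat in the nest with an even dark ring round it. I'll check its height by range and the joint margins before the keeper.

```bash
python3 - <<'E'
from w import *
c,s=np.load("w4.npy",allow_pickle=True); H,S,V=cv2.split(cv2.cvtColor(c["pixels"],cv2.COLOR_RGB2HSV))
q=blob((V>125)&(S<60)&(np.hypot(*np.meshgrid(np.arange(640)-321,np.arange(480)-226))<62),(321,226),64)
print(circ(plane(c,q,.025,s)))
yy,xx=np.nonzero((V>125)&(S<60)); k=np.hypot(xx-321,yy-226)<54; P=rng(c,np.c_[xx[k],yy[k]],s)
n=np.linalg.lstsq(np.c_[P[:,:2]-P[:,:2].mean(0),np.ones(len(P))],P[:,2],rcond=None)[0]; print("tilt,z",n)
yy,xx=np.mgrid[180:280,400:480]; print("deck",np.median(rng(c,np.c_[xx.ravel(),yy.ravel()],s)[:,2]))
print("pivot",plane(c,[(140,245)],.034,s),env.sense()["qpos"])
E
```

```text
(array([0.52396976, 0.06583815]), np.float64(0.024780371076407032))
tilt,z [-0.0183574  -0.10146037  0.02511701]
deck 0.023559110450452142
pivot [[0.59897291 0.0563195  0.034     ]] [ 2.68273478e+01  2.19634326e+01 -1.51307645e+01 -9.11045148e-04
 -5.29143598e+01 -3.67841687e+01]
```

```bash
python3 -m creep '[0,0,0,0.004,0.02,0,0.35, 0,0,0,0.004,0.02,0,0.35, 0,0,0,0,0,0.1,0.35, 0,0,0,0,0,0.1,0.35, 0,0,0,0,0,0,0.35, 0,0,0,0,0,0,0.35, 0,0,0,0,0,0,0.35]'
cat > chk.py <<'E'
from w import *
import sys
s=env.sense(); c=env.camera("wrist"); np.save(sys.argv[1]+".npy",np.array([c,s],object)); cv2.imwrite("pics/"+sys.argv[1]+".png",c["pixels"][:,:,::-1])
H,S,V=cv2.split(cv2.cvtColor(c["pixels"],cv2.COLOR_RGB2HSV)); v,u=np.mgrid[0:480,0:640]
P=rng(c,np.c_[u.ravel(),v.ravel()],s); r=np.hypot(P[:,0]-.5238,P[:,1]-.065)
def fit(m,n):
    Q=P[m]
    for _ in range(4):
        A=np.c_[Q[:,:2]-[.5238,.065],np.ones(len(Q))]; x=np.linalg.lstsq(A,Q[:,2],rcond=None)[0]; e=abs(Q[:,2]-A@x); Q=Q[e<2*e.std()+1e-4]
    print(n,len(Q),x.round(4))
ok=(c["range_z"].ravel()>0)
fit(ok&(r<.023)&(V.ravel()>115)&(S.ravel()<60),"disc")
fit(ok&(r>.030)&(r<.05)&(abs(P[:,2]-.024)<.004),"deck")
E
python3 chk.py w5
```

```text
clock: 7.6
eef_pos: [0.5306, 0.1053, 0.1495]
tcp_rot: [180.0, 0.0, -99.9]
force: [-0.6, 1.3, 0.3]
gripper_width: 0.0295
grip_force: 0.0
disc 1545 [-0.0008  0.0004  0.0246]
deck 6175 [ 0.0009 -0.0007  0.0236]
```

View pics/w5.png

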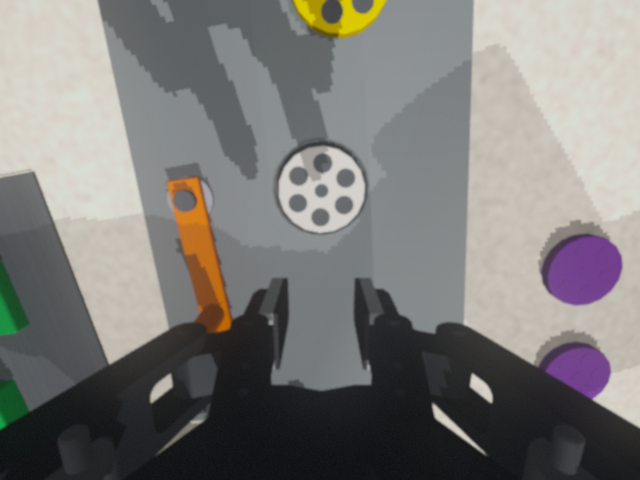

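The disc is seated: level, with its top 1 mm above the deck at z 0.0246. Next I'll go round to the outer (+x) side of the post with the fingers nearly shut, while a script works out the arc steps.

```bash
python3 -m creep '[0,0,-0.038,0.0416,0.008,0.004,0.1, 0,0,-0.038,0.0416,0.008,0.004,0.1, 0,0,-0.038,0.0416,0.008,0.004,0.1, 0,0,-0.038,0.0416,0.008,0.004,0.1, 0,0,-0.038,0.0416,0.008,0.004,0.1, 0,0,-0.038,0.0416,0.008,0.004,0.1, 0,0,-0.038,0.0416,0.008,0.004,0.1, 0,0,-0.038,0.0416,0.008,0.004,0.1, 0,0,-0.038,0.0416,0.008,0.004,0.1, 0,0,-0.038,0.0416,0.008,0.004,0.1]'
python3 -m creep '[0,0,-0.038,0,0,0,0.1, 0,0,-0.038,0,0,0,0.1, 0,0,0,0,0,0,0.1, 0,0,0,0,0,0,0.1, 0,0,0,0,0,0,0.1]'
python3 - <<'E'
from h import *
s=env.sense(); c=env.camera("wrist"); np.save("w6.npy",np.array([c,s],object)); cv2.imwrite("pics/w6.png",c["pixels"][:,:,::-1])
p=np.array([.599,.0563]); f=lambda a:p+.07*np.array([np.cos(a),np.sin(a)])-.0166*np.array([-np.sin(a),np.cos(a)])
for d in range(88,178,6): print(d,f(np.radians(d)).round(4),((f(np.radians(d+6))-f(np.radians(d)))/.25).round(4))
E
```

```text
clock: 8.48
eef_pos: [0.6348, 0.1249, 0.1583]
tcp_rot: [-180.0, -0.1, -168.7]
force: [0.9, 0.1, 0.4]
gripper_width: 0.0084
grip_force: 0.0
clock: 8.9
eef_pos: [0.6345, 0.1248, 0.1592]
tcp_rot: [-180.0, -0.1, 178.2]
force: [-1.3, -0.1, 0.6]
gripper_width: 0.0084
grip_force: 0.0
88 [0.618  0.1257] [-0.0294  0.0064]
94 [0.6107 0.1273] [-0.0299  0.0033]
100 [0.6032 0.1281] [-0.0301  0.0002]
106 [0.5957 0.1282] [-0.03  -0.003]
112 [0.5882 0.1274] [-0.0295 -0.0061]
118 [0.5808 0.1259] [-0.0287 -0.0091]
124 [0.5736 0.1236] [-0.0276 -0.0121]
130 [0.5667 0.1206] [-0.0262 -0.0149]
136 [0.5602 0.1169] [-0.0245 -0.0176]
142 [0.5541 0.1125] [-0.0225 -0.02  ]
148 [0.5484 0.1075] [-0.0203 -0.0223]
154 [0.5434 0.1019] [-0.0178 -0.0243]
160 [0.5389 0.0958] [-0.0152 -0.026 ]
166 [0.5351 0.0893] [-0.0124 -0.0274]
172 [0.532  0.0825] [-0.0095 -0.0286]
```

View pics/w6.png

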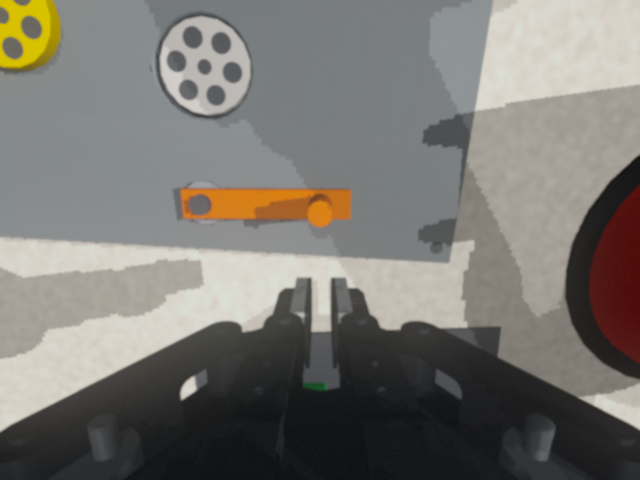

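The post top at (320,212) lies straight ahead of the finger gap (322,280), clear of everything. I'll lower, close up, and begin the arc.

```bash
python3 -m creep '[0,0,0,0,0,-0.0615,0.1, 0,0,0,0,0,-0.0615,0.1, 0,0,0,0,0,-0.0615,0.1, 0,0,0,-0.033,0.002,0,0.1, 0,0,0,-0.033,0.002,0,0.1, 0,0,0.0333,-0.0294,0.0064,0,0.1, 0,0,0.0333,-0.0299,0.0033,0,0.1, 0,0,0.0333,-0.0301,0.0002,0,0.1, 0,0,0.0333,-0.03,-0.003,0,0.1, 0,0,0.0333,-0.0295,-0.0061,0,0.1]'
python3 -m creep '[0,0,0.0333,-0.0287,-0.0091,0,0.1, 0,0,0.0333,-0.0276,-0.0121,0,0.1, 0,0,0.0333,-0.0262,-0.0149,0,0.1, 0,0,0.0333,-0.0245,-0.0176,0,0.1, 0,0,0.0333,-0.0225,-0.02,0,0.1, 0,0,0.0333,-0.0203,-0.0223,0,0.1, 0,0,0.0333,-0.0178,-0.0243,0,0.1, 0,0,0.0333,-0.0152,-0.026,0,0.1, 0,0,0,0,0,0,0.1]'
python3 -m creep '[0,0,0.0333,-0.0124,-0.0274,0,0.1, 0,0,0.0166,-0.005,-0.0141,0,0.1, 0,0,0,0,0,0,0.1]'
```

```text
clock: 9.78
eef_pos: [0.5809, 0.1265, 0.1155]
tcp_rot: [-180.0, 0.2, -151.6]
force: [0.2, 1.2, -0.1]
gripper_width: 0.0084
grip_force: 0.3
clock: 10.53
eef_pos: [0.5347, 0.089, 0.1153]
tcp_rot: [-179.9, 0.1, -103.8]
force: [0.9, 0.8, -0.2]
gripper_width: 0.0082
grip_force: 0.0
clock: 10.78
eef_pos: [0.531, 0.079, 0.1149]
tcp_rot: [-179.9, 0.0, -95.1]
force: [-0.1, -0.3, 0.1]
gripper_width: 0.0083
grip_force: 0.0
```

```bash
python3 -m creep '[0,0,0,-0.0005,-0.005,0,0.1, 0,0,0,0,0,0,0.1]'|sed -n '2p;4p'
python3 -m creep '[0,0,0,-0.0005,-0.005,0,0.1, 0,0,0,0,0,0,0.1]'|sed -n '2p;4p'
python3 -m creep '[0,0,0,-0.0005,-0.005,0,0.1, 0,0,0,0,0,0,0.1]'|sed -n '2p;4p'
```

```text
eef_pos: [0.5312, 0.0784, 0.1145]
force: [-1.3, 1.5, 2.4]
eef_pos: [0.5312, 0.0779, 0.1143]
force: [-2.8, 6.6, 2.9]
eef_pos: [0.5312, 0.0775, 0.1144]
force: [-2.9, 10.4, 3.1]
```

The force rises to 10 N with no further travel, so the keeper is on its stop. I'll back straight off, rise and check.

```bash
python3 -m creep '[0,0,0,0.0018,0.02,0,0.1, 0,0,0,0.006,0.07,0,0.1, 0,0,0,0.006,0.07,0,0.1, 0,0,0,0,0,0.1,0.1, 0,0,0,0,0,0.1,0.1, 0,0,0,0,0,0.1,0.1, 0,0,0,0,0,0,0.1, 0,0,0,0,0,0,0.1, 0,0,0,0,0,0,0.1]'
python3 - <<'E'
from w import *
s=env.sense(); c=env.camera("wrist"); cv2.imwrite("pics/w7.png",c["pixels"][:,:,::-1])
H,S,V=cv2.split(cv2.cvtColor(c["pixels"],cv2.COLOR_RGB2HSV)); m=((H<16)&(S>150)).astype(np.uint8)
q=max(cv2.findContours(m,0,1)[0],key=cv2.contourArea).reshape(-1,2); P=plane(c,q,.032,s)[:,:2].astype(np.float32)
u=cv2.fitLine(P,2,0,.01,.01).ravel(); print("keeper dir deg",np.degrees(np.arctan2(u[1],u[0])),u, P.min(0),P.max(0))
E
```

```text
clock: 12.03
eef_pos: [0.5338, 0.1152, 0.1882]
tcp_rot: [179.9, -0.0, -95.2]
force: [-0.4, 0.2, -0.3]
gripper_width: 0.0088
grip_force: 0.0
keeper dir deg -5.251866 [ 0.9958019  -0.09153404  0.55094475  0.0608817 ] [0.51120937 0.04748157] [0.6102839  0.07283484]
```

View pics/w7.png

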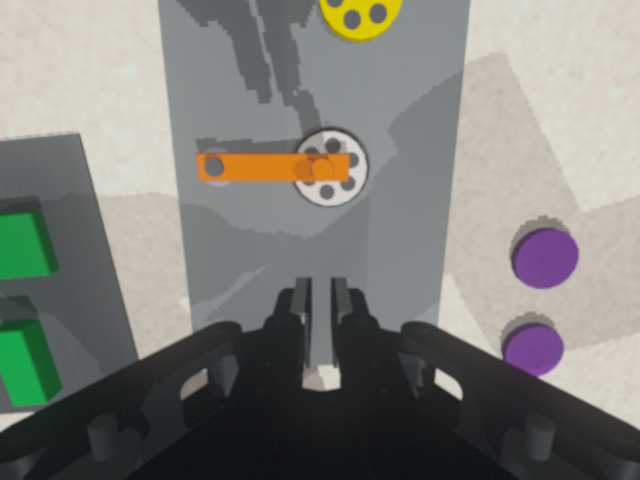

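The keeper (from (200,167) to (350,167)) lies over the middle of the seated disc at (331,167). Its direction of -5.25° matches the fixture's x, so it is shut, and the robot is clear.

```bash
python3 -c "
from station import env
print(env.finish_job())"
```

```text
the job is handed in; nothing more can be done
None
```

The white disc is seated flat in the nest and the keeper is shut against its stop over it. The yellow disc and the rest of the bench were not touched, and I handed the job in at about 12 s.

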